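Load the dental mill and latch its hood

TASK

Load the mill for the next crown: take the lilac block from the stock rack and stand it upright in the chuck with its mandrel fully home, then slide the clear hood over it until the latch clicks and the hood stays shut by itself. Feel the hood home gently, without ramming it hard against its stop, and leave the other blocks and the things lying about where they are.

Things in the scene. Friction and masses are not known exactly. Their poses are not given: they have to be found in the camera images.
- mill: Bench mill, fixed; white base 250 (x) by 660 (y) mm, two drums 230 mm in diameter along its y, tops 250 up. Chamber between them (y -70 to 130), open above, front and back walls 137 mm high. Origin: centre of underside; x away from the robot; hood slides shut to +y, from the drum at -y. On the other drum's crest: the latch head, a dark box 74 wide, top 285 mm up, yellow mark, y about 183 to 225.
- chuck_mouth (a point): Centre of the mouth of the steel chuck, a 40 mm square collar on a column in mid-chamber, mouth up, 152 mm above the table. Round upright hole of 11.6 mm, 17 mm deep, with a 2.5 mm lead-in. With the mandrel home, the block's flange rests on the collar. Above the chuck 70 mm are free either way along mill y (hood tongue, latch plunger); along mill x nothing stands above 137 mm.
- hood (a joint): How far the clear hood is slid shut along the mill's +y, m: 0 wide open (starts at 0 to 0.015); the latch clicks somewhere from 0.201 to 0.228. The latch head sits in slots up to 13 mm nearer or farther, not measured: the click must be felt. Latched, the hood rests where it clicked; not latched, a spring throws it back below 0.193 when let go, and it can be pushed again.
- hood_rails: The guide rails with the hood (about 0.7 kg) on them; origin and axes as the mill's. Friction about 1.5 N. From 36 mm before the click a spring plunger resists (push 4 to 7 N in all); in the last 12 mm a sprung bolt is pressed down too: the push climbs to 10 to 14 N, then drops below 9 N at the click. A rubber buffer starts 2 mm later, 5 N per mm. Over 20 N between hood and latch head is ramming.
- hood_grip (a point): Centre of the hood's push grip: upright blue plate on the hood's crest, 70 mm across (mill x), 14 thick (mill y), 38 high; centre 280 mm, top 299 mm above the table; hood crest at 261 mm. Push its face or pinch it from above. Moves with the hood; axes as the mill's. The clear arch (outer radius 125 mm) runs 35 mm ahead of it and 190 mm behind; a steel tongue 60 wide reaches 25 mm farther ahead.
- lilac_center (a point): Centre of the ceramic of the lilac (violet) block: upright, 18 (x) by 16 (y) by 38 (z) mm, about 40 g. Below it an aluminium mandrel: flange 20 mm diameter, 4 thick, then a pin 10 mm diameter, 16 long, tip tapered. Pin tip 39 mm, flange underside 23 mm below this centre. Starts in any of the rack's three holes, axes as the rack's, centre 47 mm above the table, pin 16 mm deep.
- ivory_center (a point): Centre of the ivory block, same shape as the lilac one, in another hole of the rack; to be left alone.
- chalk_center (a point): Centre of the white block, same shape as the lilac one, in another hole of the rack; to be left alone.
- rack: Grey stock rack, fixed: plate 60 (x) by 170 (y) by 24 (z) mm with three upright holes 12 mm wide, 52 mm apart along its y axis. Origin: centre of its underside. The blocks stand in it with their axes like the rack's.
- glaze: Small glaze jar with black cap, 40 mm diameter, 55 mm high, loose; leave alone. Origin: centre of its underside.
- spray: Blue spray can, 48 mm diameter, 130 mm high, loose; leave alone. Origin: centre of its underside.
- dish: White ceramic dish, 70 mm diameter, 22 mm high, loose; leave alone. Origin: centre of its underside.
- brush: Brush, 160 mm long, lying; leave alone.
- chuck_key: Small spanner, 120 mm long, lying; leave alone.

How it is judged (in metres and radians):
On the way, in this order (a step that is already met when the one before it is completed fails the run):
1. the lilac block stands in the chuck, mandrel fully home, let go, with the hood still open (horizontal distance between lilac_center and chuck_mouth below 0.003 m and z of lilac_center in the frame of mill between 0.1725 and 0.1775 m and angle between lilac_center's own z axis and vertical below 0.08 rad and contact force between the fingers and lilac below 0.05 N and value of joint hood below 0.06 m), for 0.2 s.
2. the hood is latched over the block and has been let go (contact force between the fingers and hood_rails below 0.05 N and value of joint hood above 0.197 m and horizontal distance between lilac_center and chuck_mouth below 0.003 m and z of lilac_center in the frame of mill between 0.1725 and 0.1775 m and angle between lilac_center's own z axis and vertical below 0.08 rad), for 0.3 s.
At the end, for the whole second after the job is handed in: The hood is held shut by its latch (slid at least 197 mm; unlatched it springs back below 193 mm) and at rest, and the lilac block stands upright in the chuck with its flange on the collar (within 3 mm of centre, 2.5 mm in height, tilt under 0.08 rad) (horizontal distance between lilac_center and chuck_mouth below 0.003 m and z of lilac_center in the frame of mill between 0.1725 and 0.1775 m and angle between lilac_center's own z axis and vertical below 0.08 rad and value of joint hood above 0.197 m and velocity of joint hood between -0.01 and 0.01 m/s); the robot touches nothing.
It fails at once if the hood is rammed: more than 20 N between hood and latch head (contact force between hood_rails and mill above 20 N).
It fails at once if another block is disturbed (moved over 15 mm) (distance of any of ivory_center, chalk_center from where it was at the start of the episode above 0.015 m).
It fails at once if a thing lying about is moved over 20 mm (distance of any of glaze, spray, dish, brush, chuck_key from where it was at the start of the episode above 0.02 m).
It also fails if it takes over 67 s, if anything falls off the work surface, if the arm or the gripper's body presses on something with over 40 N, if the wrist force passes 120 N, or if a joint passes its speed limit or range.

ROBOT

A 7-joint arm with a two-finger parallel gripper is mounted at the origin on the work surface. World frame = base frame: x ahead of the robot, y to its left, z up, the work surface at z = 0. Lengths are in mm, angles in degrees, forces in N, time in s.
With the tool pointing down it reaches from about 400 to 925 mm from the base axis. Payload 4.1 kg.
Tool frame: the origin (TCP) lies between the finger pads; the fingertips stand 14 mm ahead of it and the grasp point (between the pads) lies 5 mm behind it (bot.finger_overhang is the distance from the TCP to the fingertips, in mm); z points along the fingers, y is the direction in which the jaws open and shut (so a half turn about z gives the same grasp; the last joint's range is limited). The gripper opens to 85 mm and grips with 20 to 120 N. Pads are 22 mm wide; open, the fingers measure 114 mm over their backs; the gripper's body (76 mm by 85 mm) begins 54 mm behind the grasp point. The pads swing forward as they close: fully open they stand 13 mm farther back than shut.
Start: joints at [-69.901, 22.827, 2.584, 88.041, -1.071, 69.15, -2.905], TCP at [282.595, 585.39, 245.347] pointing down, gripper open.
Joint ranges: [-161.44, 161.44], [-28.35, 127.94], [-78.24, 83.42], [0, 140.83], [-78.03, 258.03], [13.02, 114.36], [-168.23, 168.23]. Speed limits (degrees/s): [147.25, 147.25, 180, 180, 180, 180, 180].

INTERFACE

Orientations are given as a 3x3 rotation matrix whose columns are the frame's x, y, z axes.
In Python, from rig import bot gives the robot as it stands.
- The arm moves only by the tool carry_out, never from a script. Its argument "increments" is a list of rows, each a list of 7 numbers: the shift along the tool's x, y, z as a fraction of full scale, then the turn, a rotation vector about the tool's x, y, z as a fraction of full scale, then the gripper's target within -1 to 1 (fully open at 1, half-way at 0, shut at -1). A call has 1 to 5 rows; each row is the pose to reach, as a shift and turn from the pose commanded when the call began, along the tool's axes at that moment; what a row does not reach only later rows make up. Full scale, the value 1, is 0.3 m for a shift and 90 degrees for a turn. A row lasts 1/12 s, in which the tool goes at most 41.7 mm and 7.16 degrees, less where a joint would pass 70% of its speed; a pose out of reach is approached as far as the arm can. A call with a number of a shift or a turn outside -1 to 1 is refused whole. A call with a gripper value outside its range is refused whole. The fingers move at their own pace and stop on an object; the grip force is fixed at half the most. Time passes only in rows, so rows that repeat a pose let the fingers close. It gives the time, the measured TCP pose, the force and the opening at its end, in the units of the state.
- bot.state(): the state, without advancing time (a new reading comes with each control period).
- bot.snapshot(name): name is "scene" or "top"; returns a dict with "frame" (400x640x3 uint8, blue, green, red), "mtx" (3x3 intrinsics, pixels), "world_to_cam" (4x4, takes a point from world to camera coordinates). Camera axes: x right, y up, looking along -z (the intrinsics and any distortion apply to the point x, -y, -z); pixel columns grow to the right and rows downward; lengths in mm; the calibration is good to about 2 mm. A picture is of the moment at which its call begins. There is no depth.
- bot.sign_off(): hands the job in, once; it reports no verdict.
The state is a dict: "time_s": time; "joints": joint angles; "qvel": joint speeds; "joint_torque": joint torques, N m; "tool_pos": TCP position; "ee_rot": TCP orientation; "ft_force": force on the tool from outside, world axes, zero at the start; "moment": the same for the moment, N m; "gripper_width": finger opening in mm.
Only numpy, scipy, OpenCV 4.12 (cv2) and the standard library are available. Lean on these libraries where they do the work, as an engineer would, in place of code of your own. Each camera call takes 0.05 s, during which the arm holds its last target.

## Working session

There is one attempt and no reset: what is moved stays moved. The work goes in short steps, Python scripts to look and compute and a tool call to move; the robot and the scene stay as the last step left them, time stands still between calls to the robot, and variables do not carry over. Pictures are saved under pics/ and viewed, and the job is handed in when it is done.

Besides the shell and the picture viewer there is one more tool, called after "Call:" as name(argument=value, ...) on one line, values as JSON. carry_out: Moves the arm, as the interface text tells. Its arguments: {"type":"object","properties":{"increments":{"type":"array"}},"required":["increments"]}

```bash
ls; mkdir -p pics; python3 - <<'E'
from rig import bot
import cv2,json,numpy as np
np.set_printoptions(precision=3,suppress=True)
for n in("scene","top"):
    s=bot.snapshot(n); cv2.imwrite(f"pics/{n}0.png",s["frame"]); print(n,s["mtx"],s["world_to_cam"])
    np.savez(f"{n}0.npz",**s)
print(bot.state())
E
```

```text
pics
scene [[436.456   0.    320.407]
 [  0.    436.456 192.004]
 [  0.      0.      1.   ]] [[   -0.846     0.533     0.019   453.052]
 [   -0.379    -0.626     0.682    78.94 ]
 [    0.375     0.57      0.731 -1355.811]
 [    0.        0.        0.        1.   ]]
top [[501.967   0.    324.711]
 [  0.    501.967 195.888]
 [  0.      0.      1.   ]] [[   -0.008    -1.        0.002     3.014]
 [    0.998    -0.008     0.065  -518.715]
 [   -0.065     0.002     0.998 -1452.135]
 [    0.        0.        0.        1.   ]]
{'time_s': 0.1, 'joints': array([-69.901,  22.866,   2.579,  88.105,  -1.071,  69.15 ,  -2.905]), 'qvel': array([-0.033,  0.021,  0.02 , -0.233,  0.04 , -0.023,  0.018]), 'joint_torque': array([  0.004, -47.627,   1.371, -25.495,   0.012,   0.005,  -0.   ]), 'tool_pos': array([282.342, 584.884, 244.396]), 'ee_rot': array([[-0.901,  0.435, -0.001],
       [ 0.435,  0.901, -0.002],
       [-0.   , -0.002, -1.   ]]), 'ft_force': array([-0.675, -0.585, -0.717]), 'moment': array([0.003, 0.032, 0.03 ]), 'gripper_width': 85.03067108316336}
```

View pics/scene0.png

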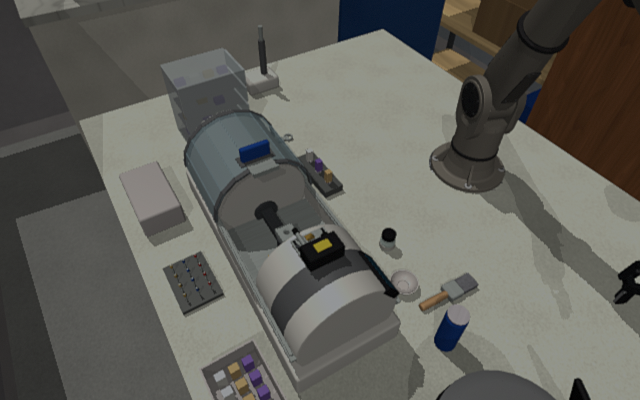

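View pics/top0.png

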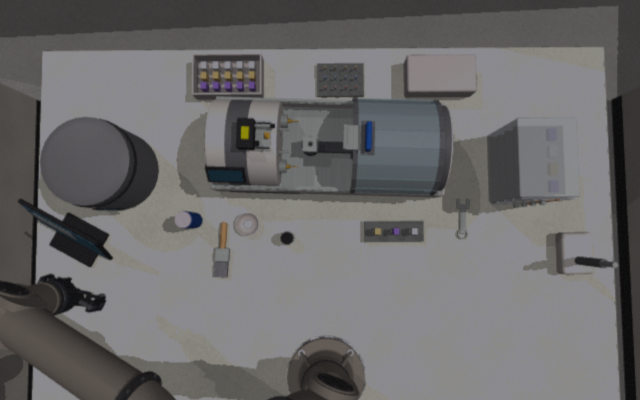

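```bash
python3 - <<'E'
import cv2,numpy as np
t=np.load("top0.npz")["frame"]; s=np.load("scene0.npz")["frame"]
a=cv2.resize(t[90:250,200:460],None,fx=3,fy=3,interpolation=cv2.INTER_CUBIC)
cv2.imwrite("pics/topz.png",cv2.convertScaleAbs(a,alpha=1.4))
a=cv2.resize(t[212:250,355:435],None,fx=10,fy=10,interpolation=cv2.INTER_CUBIC)
cv2.imwrite("pics/rackt.png",cv2.convertScaleAbs(a,alpha=1.4))
a=cv2.resize(s[100:300,200:400],None,fx=3,fy=3,interpolation=cv2.INTER_CUBIC)
cv2.imwrite("pics/scz.png",cv2.convertScaleAbs(a,alpha=1.4))
E
```

```text
(no output)
```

View pics/topz.png

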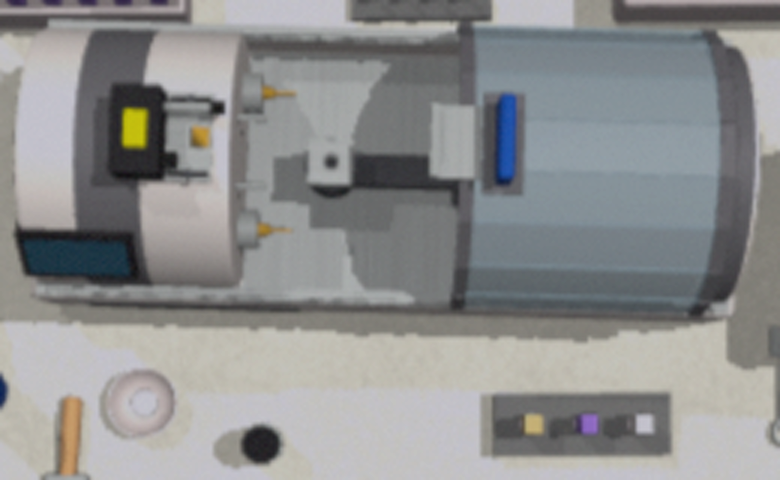

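View pics/rackt.png

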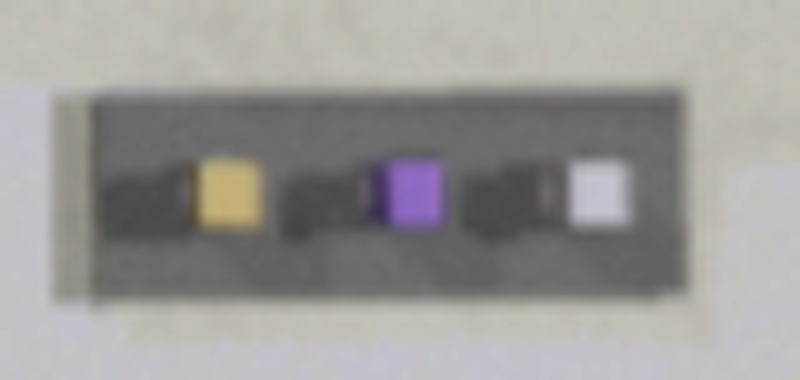

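View pics/scz.png

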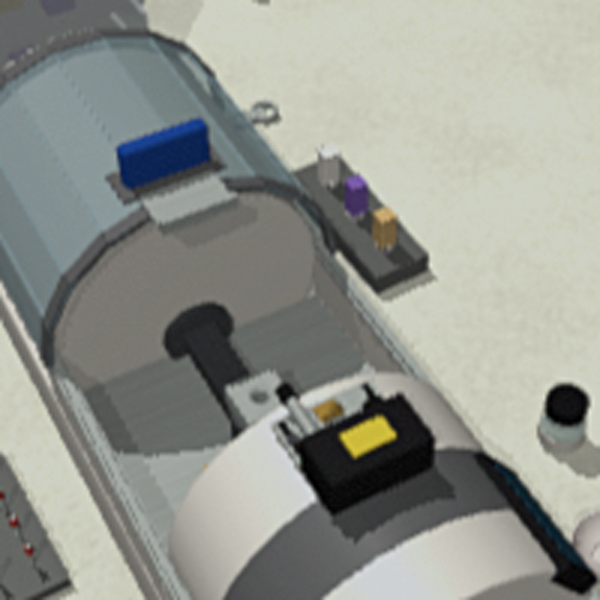

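```bash
cat > h.py <<'E'
import numpy as np,cv2
np.set_printoptions(precision=3,suppress=True)
def ray(s,uv):
    K=s["mtx"];T=s["world_to_cam"];R=T[:3,:3];t=T[:3,3]
    d=np.linalg.inv(K)@np.array([uv[0],uv[1],1.]); d=np.array([d[0],-d[1],-d[2]])
    return -R.T@t, R.T@d
def atz(s,uv,z):
    o,d=ray(s,uv); return o+d*(z-o[2])/d[2]
def proj(s,p):
    T=s["world_to_cam"]; c=T[:3,:3]@np.array(p,float)+T[:3,3]
    q=s["mtx"]@np.array([c[0],-c[1],-c[2]]); return q[:2]/q[2]
def tri(s1,u1,s2,u2):
    o1,d1=ray(s1,u1);o2,d2=ray(s2,u2);d1=d1/np.linalg.norm(d1);d2=d2/np.linalg.norm(d2)
    A=np.c_[d1,-d2];x=np.linalg.lstsq(A,o2-o1,rcond=None)[0]
    a=o1+d1*x[0];b=o2+d2*x[1];return (a+b)/2,np.linalg.norm(a-b)
def blob(fr,lo,hi,roi):
    x0,y0,x1,y1=roi;h=cv2.cvtColor(np.ascontiguousarray(fr[y0:y1,x0:x1]),cv2.COLOR_BGR2HSV)
    m=cv2.inRange(h,np.array(lo),np.array(hi));ys,xs=np.nonzero(m)
    return m,np.array([xs.mean()+x0,ys.mean()+y0]),len(xs),cv2.minAreaRect(np.c_[xs,ys].astype(np.float32))
E
python3 - <<'E'
from h import *
t=dict(np.load("top0.npz"));s=dict(np.load("scene0.npz"))
z=lambda u,v,x0,y0,f:(x0+(u+.5)/f-.5,y0+(v+.5)/f-.5)
print("chuck top",atz(t,z(331,160,200,90,3),152)," scene",atz(s,z(261,396,200,100,3),152))
print("tri",tri(t,z(331,160,200,90,3),s,z(261,396,200,100,3)))
for n,u in(("lil",415),("ivo",230),("chk",600)): print(n,atz(t,z(u,194,355,212,10),66))
m,c,n,r=blob(t["frame"],(110,150,60),(125,255,255),(360,115,380,160));print("grip",c,n,r,atz(t,c,299))
for e in((508,95),(508,183)): print(atz(t,z(*e,200,90,3),299))
for e in((498,395),(668,395),(668,455),(498,455)): print("rack",atz(t,z(*e,200,90,3),24))
# bottom outer edge of mill
for e in((462,303),(715,315),(470,25),(715,30)): print("hood edge",atz(t,z(*e,200,90,3),137))
print("latch mark",atz(t,z(134,128,200,90,3),285))
for n,e in(("jar",(261,444)),("dish",(139,404))): print(n,atz(t,z(*e,200,90,3),40))
print("spray",atz(t,(182,220),130))
E
```

```text
chuck top [652.02   37.083 152.   ]  scene [652.494  38.626 152.   ]
tri (array([652.101,  37.274, 150.303]), np.float64(0.5091780940721452))
lil [ 414.887 -201.319   66.   ]
ivo [ 415.33 -149.21   66.  ]
chk [ 414.443 -253.435   66.   ]
grip [368.536 134.071] 56 ((8.5, 20.5), (27.0, 5.0), 90.0) [ 647.073 -106.406  299.   ]
[ 677.775 -107.949  299.   ]
[ 607.208 -106.945  299.   ]
rack [ 443.236 -119.615   24.   ]
rack [ 441.842 -284.172   24.   ]
rack [ 383.995 -282.948   24.   ]
rack [ 385.397 -118.816   24.   ]
hood edge [524.314 -79.068 137.   ]
hood edge [ 511.635 -305.65   137.   ]
hood edge [777.139 -89.423 137.   ]
hood edge [ 770.745 -311.655  137.   ]
latch mark [656.4   191.671 285.   ]
jar [398.207 108.678  40.   ]
dish [437.33  225.194  40.   ]
spray [449.556 383.456 130.   ]
```

```bash
python3 - <<'E'
import cv2,numpy as np
t=np.load("top0.npz")["frame"]; s=np.load("scene0.npz")["frame"]
f=lambda im,x0,y0,x1,y1,k:cv2.convertScaleAbs(cv2.resize(im[y0:y1,x0:x1],None,fx=k,fy=k,interpolation=cv2.INTER_CUBIC),alpha=1.4)
cv2.imwrite("pics/gripz.png",f(t,340,110,390,160,12))
cv2.imwrite("pics/edge.png",f(t,200,170,460,205,3))
cv2.imwrite("pics/edge2.png",f(t,200,90,460,115,3))
E
```

```text
(no output)
```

View pics/gripz.png

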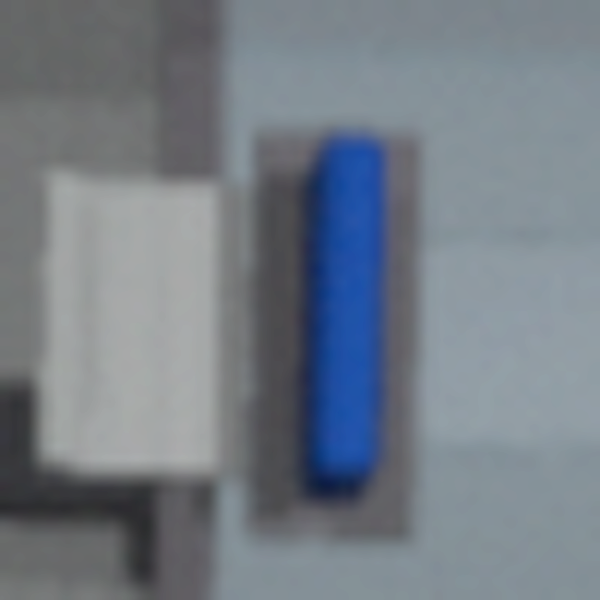

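View pics/edge.png

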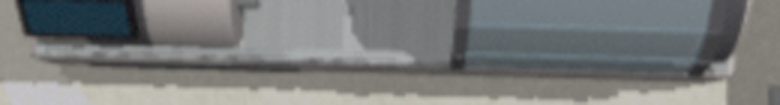

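View pics/edge2.png

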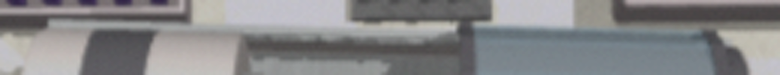

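```bash
python3 - <<'E'
from h import *
t=dict(np.load("top0.npz"))
z=lambda u,v,x0,y0,f:(x0+(u+.5)/f-.5,y0+(v+.5)/f-.5)
a=atz(t,z(356,135,340,110,12),299);b=atz(t,z(346,475,340,110,12),299)
print(a,b,(a+b)/2,np.degrees(np.arctan2(a[1]-b[1],a[0]-b[0])))
for zz,e in((60,(37,235)),(60,(730,245+0))):pass
# bottom edge of base  in edge.png: (40,55)->(725,75), z~50
a=atz(t,z(40,55,200,170,3),40);b=atz(t,z(725,76,200,170,3),40);print(a,b,np.degrees(np.arctan2(a[1]-b[1],a[0]-b[0]))-90)
# tongue: left edge (50,172)->(38,468)
a=atz(t,z(50,172,340,110,12),262);b=atz(t,z(38,468,340,110,12),262);print(a,b,np.degrees(np.arctan2(a[1]-b[1],a[0]-b[0])))
E
```

```text
[ 679.079 -108.465  299.   ] [ 610.915 -105.511  299.   ] [ 644.997 -106.988  299.   ] -2.4816303730217157
[542.698 320.456  40.   ] [ 516.961 -337.406   40.   ] -2.2403390307669326
[679.908 -49.061 262.   ] [618.741 -45.938 262.   ] -2.9226372858532415
```

```bash
cat >> h.py <<'E'
from scipy.spatial.transform import Rotation as Ro
def Rd(yaw):  # tool down, tool y at world angle yaw (deg)
    a=np.radians(yaw);y=np.array([np.cos(a),np.sin(a),0]);z=np.array([0,0,-1.]);return np.c_[np.cross(y,z),y,z]
def plan(st,p,yaw):
    R=st["ee_rot"];d=R.T@(np.array(p,float)-st["tool_pos"])
    rv=Ro.from_matrix(R.T@Rd(yaw)).as_rotvec()
    n=max(np.linalg.norm(d)/41.7,np.degrees(np.linalg.norm(rv))/7.16)
    print("frac",np.round(d/300,4),np.round(np.degrees(rv)/90,4),"rows>=%.1f"%n,"z err",st["tool_pos"])
E
python3 - <<'E'
from h import *
from rig import bot
st=bot.state(); plan(st,(430,320,250),30); plan(st,(440,300,250),0)
E
```

```text
frac [-0.827 -0.581 -0.018] [-0.001  0.     0.38 ] rows>=7.3 z err [282.342 584.884 244.396]
frac [-0.886 -0.627 -0.018] [-0.001  0.001  0.714] rows>=9.0 z err [282.342 584.884 244.396]
```

Call:
carry_out(increments=[[-0.09,-0.06,0,0,0,0.07,1],[-0.18,-0.13,-0.005,0,0,0.14,1],[-0.27,-0.19,-0.01,0,0,0.21,1],[-0.36,-0.26,-0.015,0,0,0.28,1],[-0.45,-0.32,-0.018,0,0,0.35,1]])

```text
time_s: 0.52
tool_pos: [362.7, 438.2, 250.4]
ee_rot: [[-0.536, 0.844, -0.001], [0.844, 0.536, -0.001], [-0.0, -0.001, -1.0]]
ft_force: [0.3, 0.3, 0.1]
gripper_width: 85.5
```

```bash
python3 - <<'E'
from h import *
from rig import bot
st=bot.state(); plan(st,(440,300,250),0); plan(st,(440,150,250),0);print(st["joints"])
E
```

```text
frac [-0.527 -0.03   0.002] [-0.001  0.     0.36 ] rows>=4.5 z err [362.739 438.205 250.393]
frac [-0.949 -0.298  0.002] [-0.001  0.     0.36 ] rows>=7.2 z err [362.739 438.205 250.393]
[-64.08   14.533  11.343  99.225  -3.079  66.602 -19.44 ]
```

Call:
carry_out(increments=[[-0.11,-0.01,0,0,0,0.07,1],[-0.22,-0.015,0,0,0,0.14,1],[-0.33,-0.02,0,0,0,0.21,1],[-0.43,-0.025,0,0,0,0.29,1],[-0.53,-0.03,0,0,0,0.36,1]])

```text
time_s: 0.93
tool_pos: [441.2, 299.8, 250.5]
ee_rot: [[0.0, 1.0, -0.0], [1.0, -0.0, -0.0], [-0.0, -0.0, -1.0]]
ft_force: [0.7, -0.1, -0.2]
gripper_width: 85.5
```

```bash
python3 - <<'E'
from h import *
from rig import bot
st=bot.state(); plan(st,(440,100,250),-0.5); print(st["joints"])
E
```

```text
frac [-0.666 -0.004  0.002] [-0.     0.     0.005] rows>=4.8 z err [441.196 299.827 250.48 ]
[-56.774  11.168  20.772 104.022  -4.334  65.607 -34.593]
```

Call:
carry_out(increments=[[-0.13,0,0,0,0,0,1],[-0.27,0,0,0,0,0,1],[-0.4,0,0,0,0,0,1],[-0.53,0,0,0,0,0,1],[-0.66,0,0,0,0,0.005,1]])

```text
time_s: 1.35
tool_pos: [441.3, 101.6, 250.4]
ee_rot: [[0.002, 1.0, -0.0], [1.0, -0.002, 0.0], [0.0, -0.0, -1.0]]
ft_force: [1.7, -0.9, 0.0]
gripper_width: 85.2
```

Call:
carry_out(increments=[[-0.13,0,0,0,0,0,1],[-0.27,0,0,0,0,0,1],[-0.4,0,0,0,0,0,1],[-0.53,0,0,0,0,0,1],[-0.66,0,0,0,0,0,1]])

```text
time_s: 1.77
tool_pos: [440.8, -96.2, 250.6]
ee_rot: [[0.002, 1.0, 0.0], [1.0, -0.002, 0.001], [0.001, 0.0, -1.0]]
ft_force: [1.8, 0.6, -0.7]
gripper_width: 85.4
```

```bash
python3 - <<'E'
from h import *
from rig import bot
st=bot.state(); plan(st,(415,-201.3,150),-0.5); print(st["joints"])
E
```

```text
frac [-0.351 -0.086  0.335] [ 0.    -0.001  0.004] rows>=3.5 z err [440.822 -96.171 250.618]
[-32.925   1.668  40.993 114.229  -1.27   64.511   8.496]
```

Call:
carry_out(increments=[[-0.09,-0.02,0.09,0,0,0,1],[-0.18,-0.045,0.17,0,0,0,1],[-0.26,-0.065,0.25,0,0,0,1],[-0.35,-0.086,0.335,0,0,0.004,1],[-0.35,-0.086,0.335,0,0,0.004,1]])

```text
time_s: 2.18
tool_pos: [410.0, -203.5, 146.4]
ee_rot: [[0.017, 1.0, -0.009], [1.0, -0.017, -0.002], [-0.002, -0.009, -1.0]]
ft_force: [-0.4, -0.4, -0.1]
gripper_width: 85.3
```

```bash
python3 - <<'E'
from h import *
from rig import bot
s=bot.snapshot("scene")
a=cv2.resize(s["frame"][60:220,240:440],None,fx=4,fy=4,interpolation=cv2.INTER_CUBIC)[:600]
cv2.imwrite("pics/s1.png",cv2.convertScaleAbs(a,alpha=1.4))
st=bot.state(); plan(st,(415,-201.3,46),-0.5)
E
```

```text
frac [0.001 0.012 0.34 ] [-0.004  0.    -0.004] rows>=2.4 z err [ 412.115 -201.377  147.937]
```

View pics/s1.png

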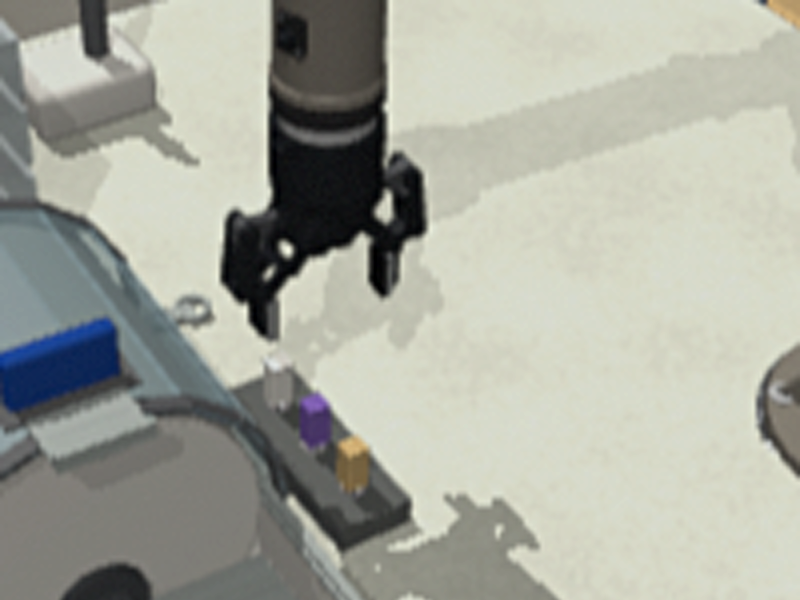

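Call:
carry_out(increments=[[0,0.01,0.1,-0.002,0,-0.004,1],[0,0.01,0.19,-0.002,0,-0.004,1],[0,0.01,0.27,-0.002,0,-0.004,1],[0,0.01,0.33,-0.002,0,-0.004,1],[0,0.01,0.338,-0.002,0,-0.004,1]])

```text
time_s: 2.65
tool_pos: [417.6, -197.1, 46.8]
ee_rot: [[-0.0, 1.0, -0.001], [1.0, 0.0, 0.002], [0.002, -0.001, -1.0]]
ft_force: [-0.2, 0.3, -0.7]
gripper_width: 85.4
```

Call:
carry_out(increments=[[0,0,0,0,0,0,1],[0,0,0,0,0,0,1],[0,0,0,0,0,0,1]])

```text
time_s: 2.9
tool_pos: [420.1, -199.4, 50.2]
ee_rot: [[0.001, 1.0, 0.006], [1.0, -0.001, -0.0], [-0.0, 0.006, -1.0]]
ft_force: [-0.8, 0.4, 0.2]
gripper_width: 85.4
```

```bash
python3 - <<'E'
from h import *
from rig import bot
s=bot.snapshot("scene")
a=cv2.resize(s["frame"][110:210,260:390],None,fx=6,fy=6,interpolation=cv2.INTER_CUBIC)[:600]
cv2.imwrite("pics/s2.png",cv2.convertScaleAbs(a,alpha=1.4))
st=bot.state(); plan(st,(415,-201.3,46),-0.5)
E
```

```text
frac [-0.006 -0.017  0.014] [0.004 0.    0.005] rows>=0.2 z err [ 419.922 -199.417   50.181]
```

View pics/s2.png

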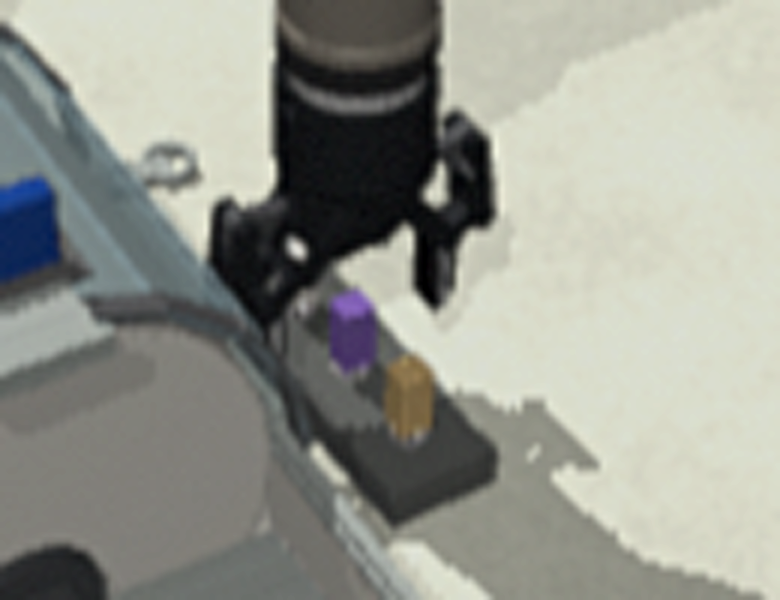

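Call:
carry_out(increments=[[-0.006,-0.016,0.014,0.004,0,0.005,1],[-0.006,-0.016,0.014,0.004,0,0.005,1],[-0.006,-0.016,0.014,0.004,0,0.005,1],[-0.006,-0.016,0.014,0.004,0,0.005,1]])

```text
time_s: 3.28
tool_pos: [413.8, -201.2, 44.7]
ee_rot: [[0.01, 1.0, -0.003], [1.0, -0.01, 0.0], [0.0, -0.003, -1.0]]
ft_force: [0.2, 0.6, -0.3]
gripper_width: 85.5
```

```bash
python3 - <<'E'
from h import *
from rig import bot
st=bot.state(); plan(st,(415,-201.3,46),-0.5)
s=bot.snapshot("scene")
for p in ((415,-201.3,66),(415,-201.3,47)): print(proj(s,p))
st=bot.state(); plan(st,(415,-201.3,46),-0.5)
E
```

```text
frac [-0.     0.004 -0.004] [-0.002 -0.    -0.001] rows>=0.0 z err [ 413.797 -201.157   44.69 ]
[319.002 160.077]
[318.896 164.838]
frac [-0.001  0.004 -0.004] [-0.002 -0.    -0.001] rows>=0.0 z err [ 413.868 -201.133   44.676]
```

Call:
carry_out(increments=[[0,0.004,-0.004,-0.002,0,0,-1],[0,0.004,-0.004,-0.002,0,0,-1],[0,0.004,-0.004,-0.002,0,0,-1],[0,0.004,-0.004,-0.002,0,0,-1],[0,0.004,-0.004,-0.002,0,0,-1]])

```text
time_s: 3.75
tool_pos: [415.0, -201.1, 45.8]
ee_rot: [[0.01, 1.0, 0.0], [1.0, -0.01, 0.0], [0.0, 0.0, -1.0]]
ft_force: [-0.1, 0.3, -0.1]
gripper_width: 25.2
```

Call:
carry_out(increments=[[0,0,0,0,0,0,-1],[0,0,0,0,0,0,-1],[0,0,0,0,0,0,-1],[0,0,0,0,0,0,-1],[0,0,0,0,0,0,-1]])

```text
time_s: 4.17
tool_pos: [415.6, -201.2, 45.9]
ee_rot: [[0.01, 1.0, 0.001], [1.0, -0.01, -0.0], [-0.0, 0.001, -1.0]]
ft_force: [1.0, 0.8, 1.2]
gripper_width: 17.1
```

```bash
python3 - <<'E'
from h import *
from rig import bot
s=bot.snapshot("scene")
a=cv2.resize(s["frame"][110:210,260:390],None,fx=6,fy=6,interpolation=cv2.INTER_CUBIC)[:600]
cv2.imwrite("pics/s3.png",cv2.convertScaleAbs(a,alpha=1.4))
st=bot.state(); plan(st,(415,-201.3,46),-0.5); print(st["gripper_width"],st["ft_force"])
E
```

```text
frac [-0.    -0.002 -0.   ] [ 0.001  0.    -0.001] rows>=0.0 z err [ 415.623 -201.224   45.961]
17.285021635953527 [ 2.495 -0.224  1.27 ]
```

View pics/s3.png

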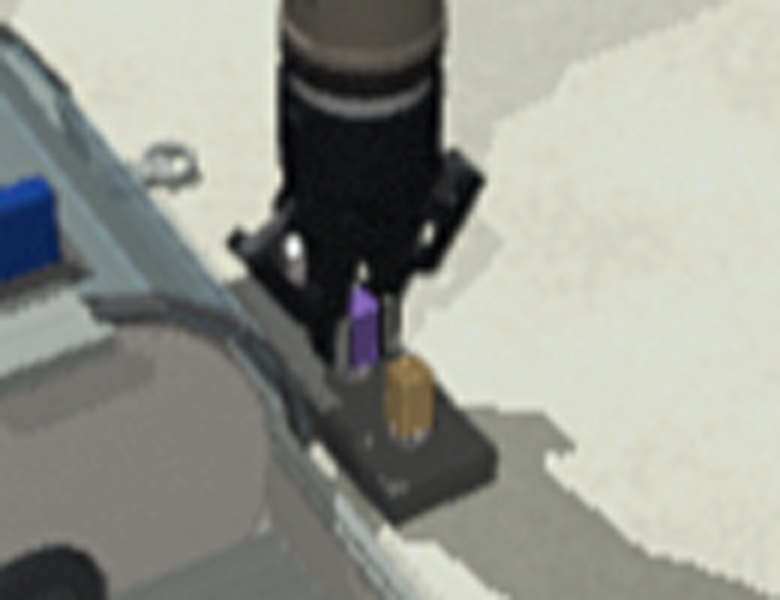

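Call:
carry_out(increments=[[0,0,-0.03,0,0,0,-1],[0,0,-0.08,0,0,0,-1],[0,0,-0.16,0,0,0,-1],[0,0,-0.26,0,0,0,-1],[0,0,-0.36,0,0,0,-1]])

```text
time_s: 4.63
tool_pos: [412.7, -201.1, 154.4]
ee_rot: [[0.011, 1.0, -0.005], [1.0, -0.011, 0.001], [0.001, -0.005, -1.0]]
ft_force: [0.7, 0.3, 0.3]
gripper_width: 17.2
```

Call:
carry_out(increments=[[0.02,0,-0.08,0,0,0,-1],[0.08,0,-0.16,0,0,0,-1],[0.16,0,-0.24,0,0,0,-1],[0.28,0,-0.3,0,0,0,-1],[0.4,0,-0.32,0,0,0,-1]])

```text
time_s: 5.05
tool_pos: [416.1, -81.5, 252.5]
ee_rot: [[0.013, 1.0, 0.003], [1.0, -0.013, 0.001], [0.001, 0.003, -1.0]]
ft_force: [1.6, 1.0, -1.4]
gripper_width: 16.9
```

```bash
python3 - <<'E'
from h import *
from rig import bot
st=bot.state(); plan(st,(430,37,235),-2.5); print(st["gripper_width"],st["ft_force"],st["joints"])
E
```

```text
frac [0.396 0.041 0.059] [ 0.002 -0.001  0.019] rows>=2.9 z err [416.145 -81.485 252.472]
16.881794007701345 [ 1.646  1.002 -1.397] [-37.378  -2.989  41.655 117.206   2.131  64.859   2.577]
```

Call:
carry_out(increments=[[0.1,0.01,0.01,0,0,0.005,-1],[0.2,0.02,0.02,0,0,0.01,-1],[0.3,0.03,0.03,0,0,0.02,-1],[0.39,0.1,0.04,0,0,0.02,-1],[0.39,0.2,0.04,0,0,0.02,-1]])

```text
time_s: 5.47
tool_pos: [474.4, 41.2, 236.8]
ee_rot: [[0.032, 0.999, -0.005], [0.999, -0.032, 0.004], [0.003, -0.006, -1.0]]
ft_force: [0.8, 1.2, 0.1]
gripper_width: 17.6
```

```bash
python3 - <<'E'
from h import *
from rig import bot
st=bot.state(); plan(st,(652,37.3,225),-2.5); print(st["gripper_width"],st["ft_force"],st["joints"])
E
```

```text
frac [0.006 0.592 0.036] [-0.004 -0.002  0.007] rows>=4.3 z err [474.437  41.24  236.751]
17.611305916241193 [0.766 1.175 0.097] [-42.452   6.203  35.201 112.119  -4.273  63.153  -7.293]
```

Call:
carry_out(increments=[[0,0.1,0.005,0,0,0.003,-1],[0,0.22,0.01,-0.002,0,0.007,-1],[0,0.34,0.02,-0.004,0,0.007,-1],[0,0.46,0.03,-0.004,0,0.007,-1],[0,0.56,0.036,-0.004,0,0.007,-1]])

```text
time_s: 5.88
tool_pos: [645.8, 27.7, 226.1]
ee_rot: [[0.053, 0.999, 0.003], [0.999, -0.053, -0.002], [-0.002, 0.003, -1.0]]
ft_force: [0.1, 1.5, 0.0]
gripper_width: 17.4
```

Call:
carry_out(increments=[[0,0.02,0,0,0,0,-1],[0,0.02,0,0,0,0,-1],[0,0.02,0,0,0,0,-1]])

```text
time_s: 6.13
tool_pos: [649.6, 27.2, 226.6]
ee_rot: [[0.053, 0.999, 0.003], [0.999, -0.053, -0.001], [-0.001, 0.003, -1.0]]
ft_force: [0.3, -0.2, -0.2]
gripper_width: 17.3
```

```bash
cat > look.py <<'E'
from h import *
from rig import bot
import sys
n=sys.argv[1];cam=sys.argv[2];x0,y0,x1,y1,k=map(int,sys.argv[3:8])
s=bot.snapshot(cam);np.savez(n+".npz",**s)
a=cv2.resize(s["frame"][y0:y1,x0:x1],None,fx=k,fy=k,interpolation=cv2.INTER_CUBIC)
cv2.imwrite(f"pics/{n}.png",cv2.convertScaleAbs(a,alpha=1.4))
E
python3 look.py s4 scene 240 150 340 250 6
python3 - <<'E'
from h import *
from rig import bot
st=bot.state(); plan(st,(652,37.3,225),-2.5); print(st["gripper_width"],st["ft_force"],st["joints"])
E
```

```text
frac [0.033 0.007 0.007] [ 0.003  0.    -0.006] rows>=0.2 z err [649.384  27.467 226.983]
16.902739792203548 [-0.226  0.395  0.424] [-30.938  27.029  34.813  90.177 -16.264  67.7     4.05 ]
```

View pics/s4.png

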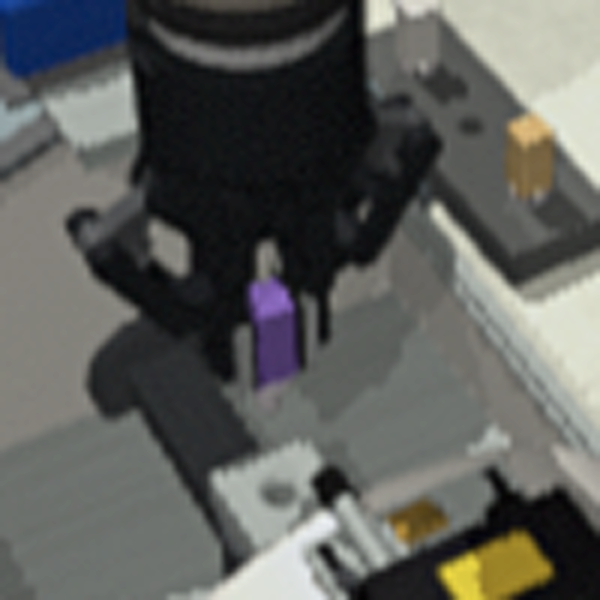

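Call:
carry_out(increments=[[0.015,0.004,0.02,0.002,0,-0.006,-1],[0.033,0.008,0.05,0.002,0,-0.006,-1],[0.033,0.008,0.07,0.002,0,-0.006,-1],[0.033,0.008,0.07,0.002,0,-0.006,-1],[0.033,0.008,0.07,0.002,0,-0.006,-1]])

```text
time_s: 6.6
tool_pos: [653.4, 38.1, 205.3]
ee_rot: [[0.042, 0.999, 0.001], [0.999, -0.042, -0.0], [-0.0, 0.001, -1.0]]
ft_force: [-0.0, -0.2, -0.9]
gripper_width: 17.0
```

Call:
carry_out(increments=[[0,0,0,0,0,0,-1],[0,0,0,0,0,0,-1]])

```text
time_s: 6.77
tool_pos: [654.4, 37.4, 206.4]
ee_rot: [[0.043, 0.999, 0.004], [0.999, -0.043, -0.0], [0.0, 0.004, -1.0]]
ft_force: [-0.2, 0.1, 0.2]
gripper_width: 16.9
```

```bash
python3 look.py s5 scene 255 170 325 250 7
python3 look.py t5 top 280 110 340 170 8
python3 - <<'E'
from h import *
from rig import bot
st=bot.state(); plan(st,(652,37.3,205),-2.5); print(st["gripper_width"],st["ft_force"],st["ee_rot"])
s=dict(np.load("s5.npz"));R=st["ee_rot"];p=st["tool_pos"]
for o in(-20,18,22,38): print(o,(proj(s,p+R@[0,0,o])-(255,170)+.5)*7-.5)
print("chuck",(proj(s,(652,37.3,152))-(255,170)+.5)*7-.5)
E
```

```text
frac [-0.001 -0.008  0.005] [ 0.003 -0.     0.   ] rows>=0.1 z err [654.419  37.463 206.464]
16.88528029313373 [ 0.298  0.218 -0.526] [[ 0.043  0.999  0.004]
 [ 0.999 -0.043 -0.   ]
 [ 0.     0.004 -1.   ]]
-20 [208.124 283.041]
18 [212.801 362.733]
22 [213.277 370.852]
38 [215.154 402.838]
chuck [223.992 431.225]
```

View pics/s5.png

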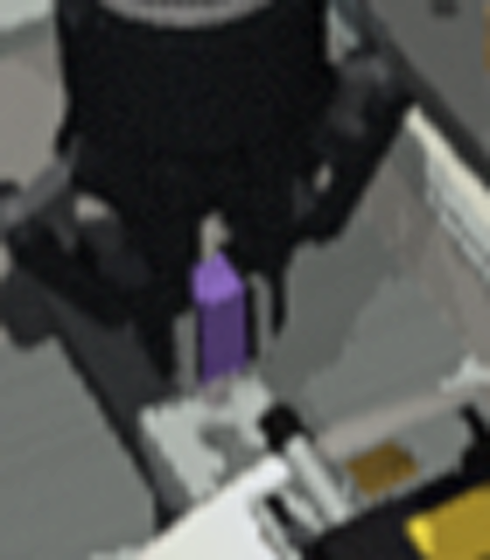

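View pics/t5.png

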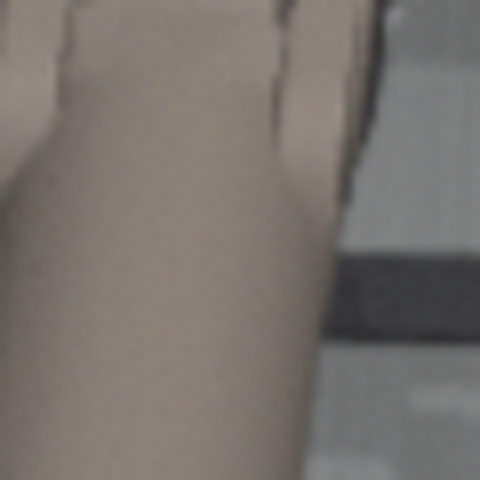

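```bash
python3 - <<'E'
from h import *
s=dict(np.load("s5.npz"));s0=dict(np.load("scene0.npz"))
f=lambda s,x0,y0,x1,y1,k:cv2.convertScaleAbs(cv2.resize(s["frame"][y0:y1,x0:x1],None,fx=k,fy=k,interpolation=cv2.INTER_CUBIC),alpha=1.6)
cv2.imwrite("pics/s5z.png",np.hstack([f(s,272,198,302,243,13),f(s0,272,198,302,243,13)]))
st=s
p=np.array([654.4,37.46,206.46]);a=np.radians(-2.5)
ex=np.array([np.cos(a),np.sin(a),0]);ey=np.array([-np.sin(a),np.cos(a),0])
for z in(20,-18):
  for sx,sy in((9,8),(-9,8),(-9,-8),(9,-8)):
    print(z,sx,sy,(proj(s,p+ex*sx+ey*sy+[0,0,z])-(272,198)+.5)*13-.5)
E
```

```text
20 9 8 [137.714 215.621]
20 -9 8 [237.318 174.747]
20 -9 -8 [193.046 109.708]
20 9 -8 [ 94.15  149.726]
-18 9 8 [148.094 362.927]
-18 -9 8 [244.714 322.272]
-18 -9 -8 [201.653 257.677]
-18 9 -8 [105.698 297.505]
```

View pics/s5z.png

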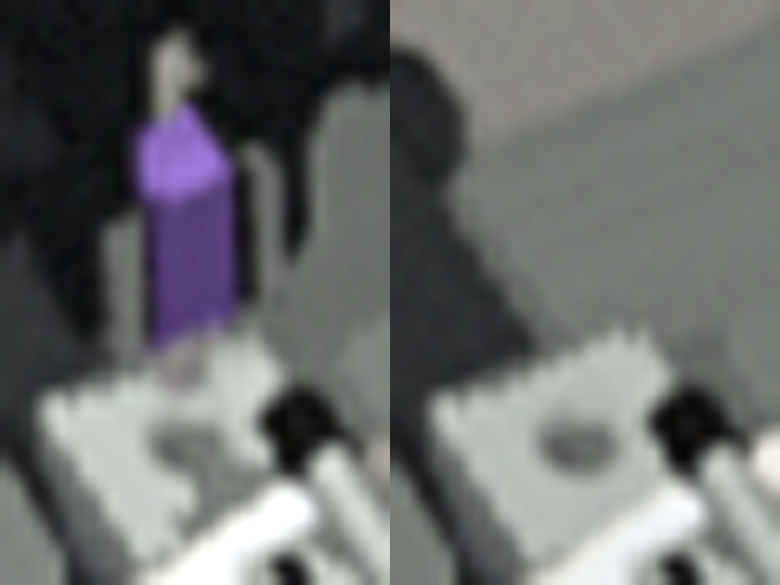

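```bash
python3 - <<'E'
from h import *
s=dict(np.load("s5.npz"))
for u,v in((187,444),(194,447),(194,444),(194,451)): print(atz(s,((u+.5)/13-.5+272,(v+.5)/13-.5+198),152))
E
```

```text
[653.95   37.824 152.   ]
[653.239  39.02  152.   ]
[652.921  38.451 152.   ]
[653.661  39.778 152.   ]
```

Call:
carry_out(increments=[[0.002,-0.0055,0.015,0.002,0,0,-1],[0.002,-0.0055,0.03,0.002,0,0,-1],[0.002,-0.0055,0.045,0.002,0,0,-1],[0.002,-0.0055,0.045,0.002,0,0,-1],[0.002,-0.0055,0.045,0.002,0,0,-1]])

```text
time_s: 7.28
tool_pos: [652.3, 38.5, 191.9]
ee_rot: [[0.043, 0.999, -0.001], [0.999, -0.043, -0.0], [-0.0, -0.001, -1.0]]
ft_force: [-0.3, -0.1, -0.6]
gripper_width: 17.1
```

```bash
python3 look.py s6 scene 272 198 302 243 13
python3 - <<'E'
from h import *
from rig import bot
st=bot.state(); plan(st,(652.8,38.2,184),-2.5); print(st["gripper_width"],st["ft_force"])
E
```

```text
frac [-0.001  0.001  0.028] [-0.  0.  0.] rows>=0.2 z err [652.564  38.395 192.271]
17.13906635332793 [ 0.048 -0.032 -1.338]
```

View pics/s6.png

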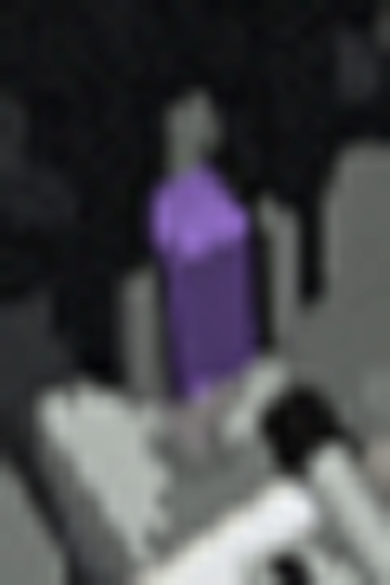

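Call:
carry_out(increments=[[0,0.001,0.007,0,0,0,-1],[0,0.001,0.014,0,0,0,-1],[0,0.001,0.021,0,0,0,-1],[0,0.001,0.028,0,0,0,-1]])

```text
time_s: 7.67
tool_pos: [652.9, 38.4, 183.9]
ee_rot: [[0.043, 0.999, 0.0], [0.999, -0.043, 0.0], [0.0, 0.0, -1.0]]
ft_force: [1.2, -0.9, -0.1]
gripper_width: 17.3
```

```bash
python3 - <<'E'
from h import *
from rig import bot
st=bot.state(); plan(st,(652.8,38.2,174),-2.5); print(st["gripper_width"],st["ft_force"],st["moment"])
E
```

```text
frac [-0.001 -0.     0.033] [ 0.    -0.     0.001] rows>=0.2 z err [652.932  38.434 183.932]
17.28838328913753 [ 1.208 -0.943 -0.092] [0.012 0.001 0.02 ]
```

Call:
carry_out(increments=[[0,0,0.009,0,0,0,-1],[0,0,0.017,0,0,0,-1],[0,0,0.024,0,0,0,-1],[0,0,0.03,0,0,0,-1]])

```text
time_s: 8.0
tool_pos: [652.9, 38.5, 174.8]
ee_rot: [[0.043, 0.999, -0.0], [0.999, -0.043, 0.0], [0.0, -0.0, -1.0]]
ft_force: [-0.7, 0.7, -0.8]
gripper_width: 17.3
```

```bash
python3 - <<'E'
from h import *
from rig import bot
st=bot.state(); plan(st,(652.8,38.2,174),-2.5); print(st["gripper_width"],st["ft_force"],st["moment"])
E
```

```text
frac [-0.001 -0.     0.003] [-0.    -0.     0.001] rows>=0.0 z err [652.862  38.451 174.784]
17.280314365071423 [-0.678  0.659 -0.831] [-0.007 -0.005 -0.036]
```

Continue down in 1 mm steps until contact.

Call:
carry_out(increments=[[0,0,0.003,0,0,0,-1],[0,0,0.006,0,0,0,-1],[0,0,0.006,0,0,0,-1]])

```text
time_s: 8.25
tool_pos: [652.8, 38.4, 174.0]
ee_rot: [[0.043, 0.999, -0.0], [0.999, -0.043, 0.001], [0.001, -0.0, -1.0]]
ft_force: [-2.8, 0.4, 4.1]
gripper_width: 17.3
```

```bash
python3 look.py s7 scene 272 198 302 243 13
python3 - <<'E'
from h import *
from rig import bot
st=bot.state(); plan(st,(652.8,38.2,174),-2.5); print(st["gripper_width"],st["ft_force"],st["moment"])
E
```

```text
frac [-0.001  0.    -0.   ] [-0. -0.  0.] rows>=0.0 z err [652.787  38.417 173.947]
16.91957462025133 [-2.61  -0.816  3.517] [0.018 0.574 0.001]
```

View pics/s7.png

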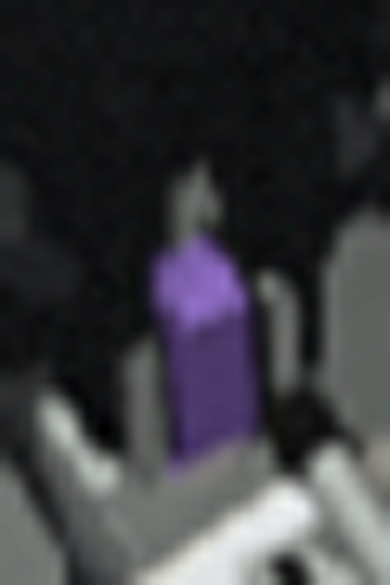

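Call:
carry_out(increments=[[0,0,0,0,0,0,0],[0,0,0,0,0,0,0],[0,0,0,0,0,0,0],[0,0,0,0,0,0,0],[0,0,0,0,0,0,0]])

```text
time_s: 8.72
tool_pos: [652.9, 38.4, 173.1]
ee_rot: [[0.043, 0.999, -0.0], [0.999, -0.043, -0.0], [-0.0, -0.0, -1.0]]
ft_force: [0.5, -0.2, 0.1]
gripper_width: 42.6
```

Call:
carry_out(increments=[[0,0,-0.01,0,0,0,0],[0,0,-0.03,0,0,0,0],[0,0,-0.06,0,0,0,0],[0,0,-0.12,0,0,0,0],[0,0,-0.2,0,0,0,0]])

```text
time_s: 9.13
tool_pos: [652.0, 38.5, 233.2]
ee_rot: [[0.043, 0.999, -0.003], [0.999, -0.043, -0.0], [-0.0, -0.003, -1.0]]
ft_force: [0.2, 1.0, 0.1]
gripper_width: 42.8
```

```bash
python3 look.py s8 scene 250 170 330 245 8
python3 - <<'E'
from h import *
from rig import bot
st=bot.state(); plan(st,(652.8,38.2,360),-2.5); print(st["gripper_width"],st["ft_force"],st["moment"])
E
```

```text
frac [ 0.001 -0.006 -0.4  ] [ 0.005 -0.001  0.   ] rows>=2.9 z err [655.519  38.08  239.917]
42.939844260205724 [ 1.453 -0.251  3.903] [-0.005 -0.116  0.013]
```

View pics/s8.png

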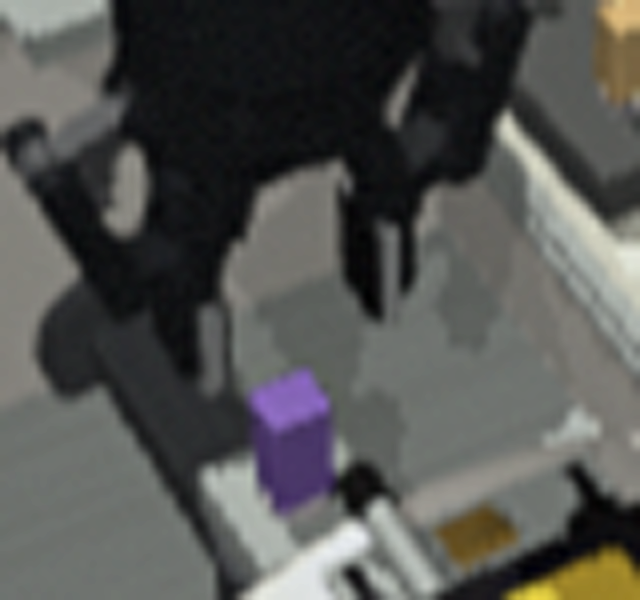

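Call:
carry_out(increments=[[0,0,-0.1,0.001,0,0,-1],[0,0,-0.22,0.002,0,0,-1],[0,-0.006,-0.34,0.003,0,0,-1],[-0.06,-0.006,-0.42,0.003,0,0,-1],[-0.14,-0.01,-0.44,0.003,0,0,-1]])

```text
time_s: 9.6
tool_pos: [650.6, -1.3, 371.7]
ee_rot: [[0.037, 0.999, 0.006], [0.999, -0.037, 0.002], [0.002, 0.005, -1.0]]
ft_force: [1.0, -0.5, 0.4]
gripper_width: 0.2
```

```bash
python3 - <<'E'
from h import *
from rig import bot
st=bot.state(); plan(st,(643.6,-148,370),-2.5); print(st["gripper_width"],st["ft_force"],st["joints"])
E
```

```text
frac [-0.489 -0.005  0.005] [ 0.004 -0.002  0.004] rows>=3.5 z err [650.632  -1.341 371.743]
0.18204331417426609 [ 0.964 -0.521  0.351] [-29.119  22.59   37.047  77.898 -13.623  83.603   5.08 ]
```

Call:
carry_out(increments=[[-0.12,-0.001,0,0,0,0.004,-1],[-0.24,-0.002,0,0.002,0,0.004,-1],[-0.36,-0.004,0,0.004,-0.002,0.004,-1],[-0.47,-0.005,0,0.004,-0.002,0.004,-1],[-0.49,-0.005,0,0.004,-0.002,0.004,-1]])

```text
time_s: 10.02
tool_pos: [638.0, -159.2, 367.0]
ee_rot: [[0.06, 0.998, -0.01], [0.998, -0.06, -0.008], [-0.009, -0.01, -1.0]]
ft_force: [-0.4, -1.1, 0.3]
gripper_width: 0.0
```

Call:
carry_out(increments=[[0,0,0,0,0,0,-1],[0,0,0,0,0,0,-1]])

```text
time_s: 10.18
tool_pos: [640.5, -150.0, 366.0]
ee_rot: [[0.05, 0.999, -0.01], [0.999, -0.05, -0.002], [-0.002, -0.01, -1.0]]
ft_force: [-0.5, -0.1, -0.6]
gripper_width: 0.2
```

```bash
python3 look.py s9 scene 180 70 310 170 6;python3 look.py t9 top 260 90 400 190 5
python3 - <<'E'
from h import *
from rig import bot
st=bot.state(); plan(st,(643.6,-148,285),-2.5); print(st["gripper_width"],st["ft_force"],st["joints"])
E
```

```text
frac [0.    0.011 0.268] [-0.007  0.001 -0.002] rows>=1.9 z err [ 641.043 -147.846  365.494]
0.09656969701807688 [ 0.342 -0.199 -0.695] [-16.772  24.598  38.858  76.676 -14.943  84.46   18.439]
```

View pics/s9.png

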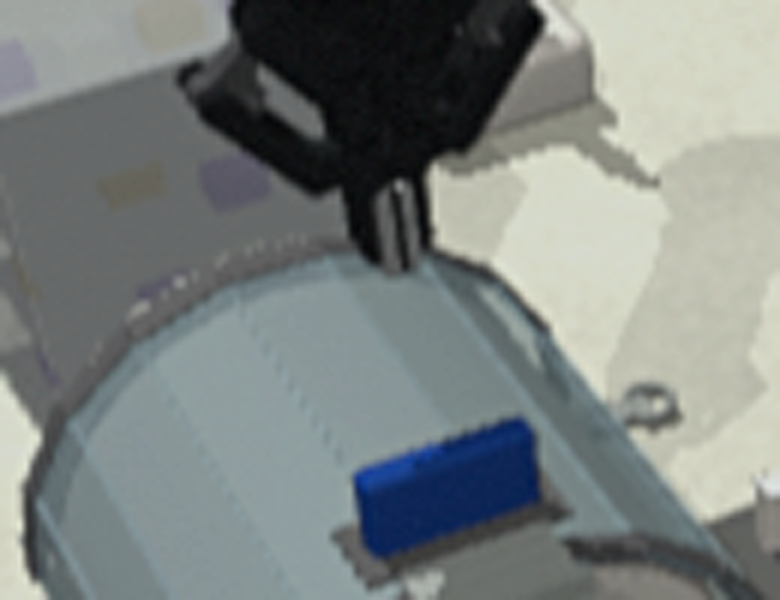

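View pics/t9.png

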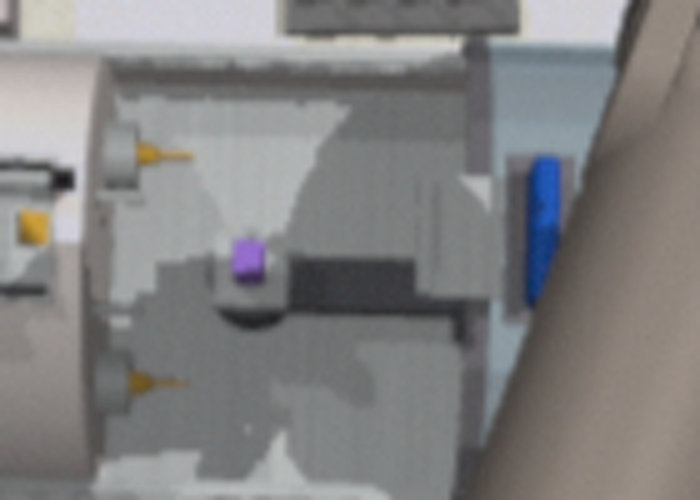

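Call:
carry_out(increments=[[0,0.008,0.07,-0.003,0,-0.002,-1],[0,0.008,0.14,-0.006,0,-0.002,-1],[0,0.008,0.21,-0.006,0,-0.002,-1],[0,0.008,0.262,-0.006,0,-0.002,-1],[0,0.008,0.262,-0.006,0,-0.002,-1]])

```text
time_s: 10.7
tool_pos: [640.6, -147.0, 282.8]
ee_rot: [[0.042, 0.999, -0.008], [0.999, -0.042, -0.001], [-0.001, -0.008, -1.0]]
ft_force: [0.1, 0.6, -0.4]
gripper_width: 0.2
```

Call:
carry_out(increments=[[0,0,0,0,0,0,-1],[0,0,0,0,0,0,-1],[0,0,0,0,0,0,-1]])

```text
time_s: 10.95
tool_pos: [642.8, -150.3, 288.4]
ee_rot: [[0.045, 0.999, 0.001], [0.999, -0.045, -0.003], [-0.003, 0.001, -1.0]]
ft_force: [-0.1, 1.3, 0.4]
gripper_width: -0.1
```

```bash
python3 look.py s10 scene 180 70 310 170 6
python3 - <<'E'
from h import *
from rig import bot
st=bot.state(); plan(st,(643.6,-148,285),-2.5); print(st["gripper_width"],st["ft_force"],st["joints"])
E
```

```text
frac [0.009 0.003 0.011] [ 0.001  0.002 -0.001] rows>=0.1 z err [ 642.709 -150.504  288.36 ]
0.11028207979614203 [-0.259 -0.342  0.428] [-16.742  26.319  37.969  84.013 -16.216  75.146  19.86 ]
```

View pics/s10.png

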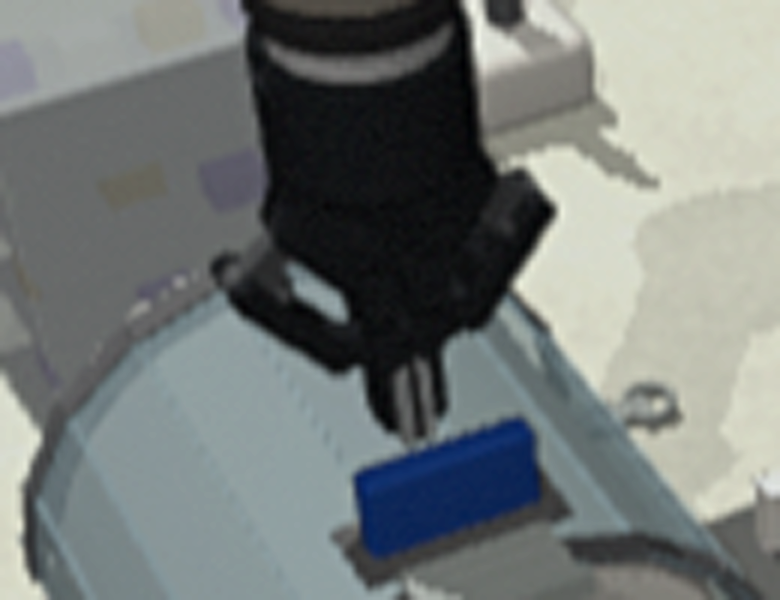

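Call:
carry_out(increments=[[0.02,0.003,0.005,0,0.002,0,-1],[0.04,0.003,0.01,0,0.002,0,-1],[0.06,0.003,0.011,0,0.002,0,-1],[0.075,0.003,0.011,0,0.002,0,-1],[0.085,0.003,0.011,0,0.002,0,-1]])

```text
time_s: 11.42
tool_pos: [644.1, -124.2, 283.2]
ee_rot: [[0.045, 0.999, -0.002], [0.999, -0.045, -0.0], [-0.0, -0.002, -1.0]]
ft_force: [0.5, -2.2, -1.2]
gripper_width: 0.0
```

Call:
carry_out(increments=[[0.015,0,0,0,0,0,-1],[0.03,0,0,0,0,0,-1],[0.045,0,0,0,0,0,-1],[0.06,0,0,0,0,0,-1],[0.075,0,0,0,0,0,-1]])

```text
time_s: 11.83
tool_pos: [644.8, -102.4, 283.2]
ee_rot: [[0.046, 0.999, -0.002], [0.999, -0.046, -0.0], [-0.0, -0.002, -1.0]]
ft_force: [-0.8, -2.6, -2.2]
gripper_width: -0.0
```

```bash
python3 look.py s11 scene 180 70 310 170 6
python3 - <<'E'
from h import *
from rig import bot
st=bot.state(); plan(st,(650,60,285),-2.5); print(st["gripper_width"],st["ft_force"],st["moment"])
E
```

```text
frac [ 0.536 -0.007 -0.005] [-0.001 -0.001 -0.001] rows>=3.9 z err [ 645.037 -100.751  283.183]
0.21047072664757122 [-0.502  0.125  0.21 ] [-0.044  0.057 -0.003]
```

View pics/s11.png

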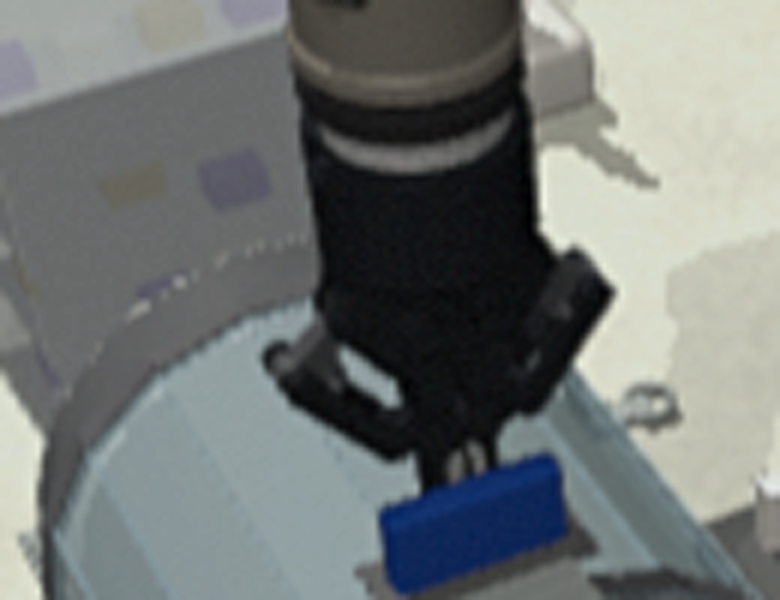

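Call:
carry_out(increments=[[0.02,0,0,0,0,0,-1],[0.04,0,0,0,0,0,-1],[0.06,0,0,0,0,0,-1],[0.08,0,0,0,0,0,-1],[0.1,0,0,0,0,0,-1]])

```text
time_s: 12.3
tool_pos: [646.0, -71.9, 283.3]
ee_rot: [[0.046, 0.999, -0.002], [0.999, -0.046, 0.0], [0.0, -0.002, -1.0]]
ft_force: [-1.0, -1.6, -0.5]
gripper_width: -0.0
```

Call:
carry_out(increments=[[0.02,0,0,0,0,0,-1],[0.04,0,0,0,0,0,-1],[0.06,0,0,0,0,0,-1],[0.08,0,0,0,0,0,-1],[0.1,0,0,0,0,0,-1]])

```text
time_s: 12.72
tool_pos: [647.7, -42.1, 283.4]
ee_rot: [[0.046, 0.999, -0.002], [0.999, -0.046, 0.0], [0.0, -0.002, -1.0]]
ft_force: [-1.7, -1.4, -0.8]
gripper_width: -0.1
```

Call:
carry_out(increments=[[0.02,0,0,0,0,0,-1],[0.04,0,0,0,0,0,-1],[0.06,0,0,0,0,0,-1],[0.08,0,0,0,0,0,-1],[0.1,0,0,0,0,0,-1]])

```text
time_s: 13.13
tool_pos: [649.1, -12.2, 283.4]
ee_rot: [[0.046, 0.999, -0.002], [0.999, -0.046, 0.0], [0.0, -0.002, -1.0]]
ft_force: [-1.9, -1.9, -0.2]
gripper_width: 0.2
```

```bash
python3 look.py s12 scene 200 100 330 250 4
python3 - <<'E'
from h import *
from rig import bot
st=bot.state(); plan(st,(652,60,285),-2.5); print(st["gripper_width"],st["ft_force"],st["moment"])
E
```

```text
frac [ 0.234 -0.002 -0.005] [-0.001 -0.001 -0.   ] rows>=1.7 z err [649.509  -9.997 283.267]
0.23081966526264544 [-0.714 -1.193  0.647] [-0.369  0.252  0.084]
```

View pics/s12.png

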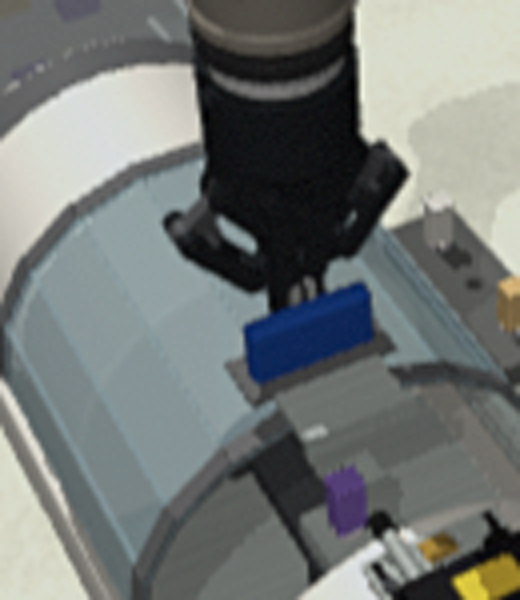

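Call:
carry_out(increments=[[0.015,0,0,0,0,0,-1],[0.03,0,0,0,0,0,-1],[0.045,0,0,0,0,0,-1],[0.06,0,0,0,0,0,-1],[0.075,0,0,0,0,0,-1]])

```text
time_s: 13.6
tool_pos: [650.3, 10.1, 283.3]
ee_rot: [[0.046, 0.999, -0.001], [0.999, -0.046, 0.0], [-0.0, -0.001, -1.0]]
ft_force: [-0.1, -2.0, -1.1]
gripper_width: -0.0
```

Call:
carry_out(increments=[[0.01,0,0,0,0,0,-1],[0.02,0,0,0,0,0,-1],[0.03,0,0,0,0,0,-1]])

```text
time_s: 13.85
tool_pos: [650.6, 19.0, 283.3]
ee_rot: [[0.046, 0.999, -0.002], [0.999, -0.046, 0.0], [-0.0, -0.002, -1.0]]
ft_force: [0.0, -1.9, -1.8]
gripper_width: -0.2
```

Call:
carry_out(increments=[[0.01,0,0,0,0,0,-1],[0.02,0,0,0,0,0,-1],[0.03,0,0,0,0,0,-1]])

```text
time_s: 14.1
tool_pos: [650.9, 27.9, 283.3]
ee_rot: [[0.046, 0.999, -0.002], [0.999, -0.046, 0.0], [0.0, -0.002, -1.0]]
ft_force: [-0.1, -1.9, -1.5]
gripper_width: 0.3
```

Call:
carry_out(increments=[[0.01,0,0,0,0,0,-1],[0.02,0,0,0,0,0,-1],[0.03,0,0,0,0,0,-1]])

```text
time_s: 14.35
tool_pos: [651.3, 37.0, 283.3]
ee_rot: [[0.046, 0.999, -0.002], [0.999, -0.046, 0.0], [0.0, -0.002, -1.0]]
ft_force: [-0.9, -1.4, -0.7]
gripper_width: 0.1
```

Call:
carry_out(increments=[[0.007,0,0,0,0,0,-1],[0.014,0,0,0,0,0,-1],[0.02,0,0,0,0,0,-1]])

```text
time_s: 14.6
tool_pos: [651.5, 43.0, 283.3]
ee_rot: [[0.046, 0.999, -0.002], [0.999, -0.046, 0.0], [0.0, -0.002, -1.0]]
ft_force: [-0.3, -1.5, -0.3]
gripper_width: -0.1
```

Call:
carry_out(increments=[[0.007,0,0,0,0,0,-1],[0.014,0,0,0,0,0,-1],[0.02,0,0,0,0,0,-1]])

```text
time_s: 14.85
tool_pos: [651.6, 47.0, 283.3]
ee_rot: [[0.048, 0.999, -0.002], [0.999, -0.048, -0.002], [-0.002, -0.002, -1.0]]
ft_force: [-1.9, -4.0, -0.9]
gripper_width: -0.2
```

Call:
carry_out(increments=[[0.007,0,0,0,0,0,-1],[0.014,0,0,0,0,0,-1],[0.02,0,0,0,0,0,-1]])

```text
time_s: 15.1
tool_pos: [651.8, 52.7, 283.3]
ee_rot: [[0.048, 0.999, -0.002], [0.999, -0.048, -0.002], [-0.003, -0.002, -1.0]]
ft_force: [-1.9, -6.1, 0.3]
gripper_width: 0.1
```

Call:
carry_out(increments=[[0.007,0,0,0,0,0,-1],[0.014,0,0,0,0,0,-1],[0.02,0,0,0,0,0,-1]])

```text
time_s: 15.35
tool_pos: [652.0, 58.3, 283.3]
ee_rot: [[0.048, 0.999, -0.003], [0.999, -0.048, -0.003], [-0.003, -0.002, -1.0]]
ft_force: [-1.3, -6.8, -1.1]
gripper_width: 0.1
```

Call:
carry_out(increments=[[0.007,0,0,0,0,0,-1],[0.014,0,0,0,0,0,-1],[0.02,0,0,0,0,0,-1]])

```text
time_s: 15.6
tool_pos: [652.2, 63.8, 283.3]
ee_rot: [[0.048, 0.999, -0.003], [0.999, -0.048, -0.004], [-0.004, -0.003, -1.0]]
ft_force: [-2.7, -5.7, 0.2]
gripper_width: -0.2
```

Call:
carry_out(increments=[[0.004,0,0,0,0,0,-1],[0.008,0,0,0,0,0,-1],[0.01,0,0,0,0,0,-1]])

```text
time_s: 15.85
tool_pos: [652.3, 65.4, 283.3]
ee_rot: [[0.049, 0.999, -0.003], [0.999, -0.049, -0.005], [-0.006, -0.003, -1.0]]
ft_force: [-2.1, -9.0, -0.4]
gripper_width: -0.2
```

Call:
carry_out(increments=[[0.004,0,0,0,0,0,-1],[0.008,0,0,0,0,0,-1],[0.01,0,0,0,0,0,-1]])

```text
time_s: 16.1
tool_pos: [652.3, 67.0, 283.4]
ee_rot: [[0.05, 0.999, -0.003], [0.999, -0.051, -0.007], [-0.007, -0.003, -1.0]]
ft_force: [-3.6, -10.5, -0.5]
gripper_width: 0.1
```

Call:
carry_out(increments=[[0.004,0,0,0,0,0,-1],[0.006,0,0,0,0,0,-1]])

```text
time_s: 16.27
tool_pos: [652.3, 68.2, 283.4]
ee_rot: [[0.051, 0.999, -0.003], [0.999, -0.051, -0.008], [-0.008, -0.003, -1.0]]
ft_force: [-2.6, -10.5, -0.3]
gripper_width: 0.2
```

Call:
carry_out(increments=[[0.004,0,0,0,0,0,-1],[0.006,0,0,0,0,0,-1]])

```text
time_s: 16.43
tool_pos: [652.4, 69.5, 283.3]
ee_rot: [[0.051, 0.999, -0.003], [0.999, -0.051, -0.008], [-0.009, -0.003, -1.0]]
ft_force: [-3.1, -12.2, -0.1]
gripper_width: 0.3
```

Call:
carry_out(increments=[[0.004,0,0,0,0,0,-1],[0.006,0,0,0,0,0,-1]])

```text
time_s: 16.6
tool_pos: [652.4, 70.9, 283.4]
ee_rot: [[0.052, 0.999, -0.004], [0.999, -0.052, -0.009], [-0.009, -0.003, -1.0]]
ft_force: [-2.3, -11.0, -0.5]
gripper_width: 0.1
```

Call:
carry_out(increments=[[0.003,0,0,0,0,0,-1],[0.005,0,0,0,0,0,-1]])

```text
time_s: 16.77
tool_pos: [652.5, 71.9, 283.4]
ee_rot: [[0.052, 0.999, -0.004], [0.999, -0.052, -0.01], [-0.01, -0.003, -1.0]]
ft_force: [-3.0, -13.6, -0.5]
gripper_width: 0.3
```

Call:
carry_out(increments=[[0.003,0,0,0,0,0,-1],[0.005,0,0,0,0,0,-1]])

```text
time_s: 16.93
tool_pos: [652.5, 73.0, 283.4]
ee_rot: [[0.052, 0.999, -0.004], [0.999, -0.052, -0.01], [-0.01, -0.003, -1.0]]
ft_force: [-3.2, -12.6, 0.4]
gripper_width: -0.1
```

Call:
carry_out(increments=[[0.003,0,0,0,0,0,-1],[0.005,0,0,0,0,0,-1]])

```text
time_s: 17.1
tool_pos: [652.5, 74.1, 283.4]
ee_rot: [[0.053, 0.999, -0.004], [0.999, -0.053, -0.01], [-0.011, -0.003, -1.0]]
ft_force: [-2.0, -13.8, 0.2]
gripper_width: -0.1
```

Call:
carry_out(increments=[[0.002,0,0,0,0,0,-1],[0.003,0,0,0,0,0,-1]])

```text
time_s: 17.27
tool_pos: [652.6, 74.7, 283.4]
ee_rot: [[0.053, 0.999, -0.004], [0.999, -0.053, -0.011], [-0.011, -0.003, -1.0]]
ft_force: [-4.0, -12.8, -0.5]
gripper_width: -0.4
```

Call:
carry_out(increments=[[0.002,0,0,0,0,0,-1],[0.003,0,0,0,0,0,-1]])

```text
time_s: 17.43
tool_pos: [652.6, 75.1, 283.4]
ee_rot: [[0.053, 0.999, -0.004], [0.999, -0.053, -0.011], [-0.012, -0.003, -1.0]]
ft_force: [-3.1, -14.6, 0.4]
gripper_width: 0.4
```

Call:
carry_out(increments=[[0.002,0,0,0,0,0,-1],[0.003,0,0,0,0,0,-1]])

```text
time_s: 17.6
tool_pos: [652.6, 75.7, 283.4]
ee_rot: [[0.054, 0.999, -0.004], [0.998, -0.054, -0.012], [-0.012, -0.003, -1.0]]
ft_force: [-3.2, -15.1, -0.5]
gripper_width: 0.1
```

```bash
python3 -c "
from rig import bot
s=bot.state();print(s['tool_pos'],s['ft_force'],s['moment'])"
```

```text
[652.59653624  75.72826886 283.42005565] [ -3.16058915 -15.1124837   -0.4819647 ] [-2.95141511  0.62673027  0.09416315]
```

Call:
carry_out(increments=[[0.002,0,0,0,0,0,-1],[0.002,0,0,0,0,0,-1]])

```text
time_s: 17.77
tool_pos: [652.8, 79.8, 283.4]
ee_rot: [[0.051, 0.999, -0.004], [0.999, -0.051, -0.007], [-0.007, -0.003, -1.0]]
ft_force: [-2.6, -8.5, -0.0]
gripper_width: 0.4
```

Call:
carry_out(increments=[[0.002,0,0,0,0,0,-1],[0.002,0,0,0,0,0,-1]])

```text
time_s: 17.93
tool_pos: [652.8, 81.4, 283.3]
ee_rot: [[0.05, 0.999, -0.004], [0.999, -0.05, -0.006], [-0.006, -0.003, -1.0]]
ft_force: [-2.1, -10.1, -0.0]
gripper_width: 0.3
```

The push jumped 4 mm forward and the force fell from 15 to 8.5 N, so the latch has clicked. Backing off.

Call:
carry_out(increments=[[-0.007,0,0,0,0,0,-1],[-0.014,0,0,0,0,0,-1],[-0.021,0,0,0,0,0,-1],[-0.028,0,0,0,0,0,-1],[-0.035,0,0,0,0,0,-1]])

```text
time_s: 18.35
tool_pos: [653.7, 77.5, 283.6]
ee_rot: [[0.045, 0.999, -0.0], [0.999, -0.045, 0.002], [0.002, -0.0, -1.0]]
ft_force: [-0.2, -0.8, -0.3]
gripper_width: 0.2
```

Call:
carry_out(increments=[[-0.015,0,0,0,0,0,-1],[-0.03,0,0,0,0,0,-1],[-0.05,0,0,0,0,0,-1],[-0.07,0,0,0,0,0,-1],[-0.09,0,0,0,0,0,-1]])

```text
time_s: 18.77
tool_pos: [652.0, 48.3, 283.4]
ee_rot: [[0.046, 0.999, -0.001], [0.999, -0.046, 0.0], [0.0, -0.001, -1.0]]
ft_force: [-0.1, -0.3, 0.3]
gripper_width: -0.0
```

```bash
python3 look.py s13 scene 200 100 330 250 4; python3 look.py t13 top 200 80 340 200 5
python3 -c "
from rig import bot
s=bot.state();print(s['tool_pos'],s['ft_force'],s['moment'])"
```

```text
[651.8523152   46.79247368 283.55495323] [-0.13771395 -0.16562797  1.15365266] [-0.02905412  0.0027002  -0.00603727]
```

View pics/s13.png

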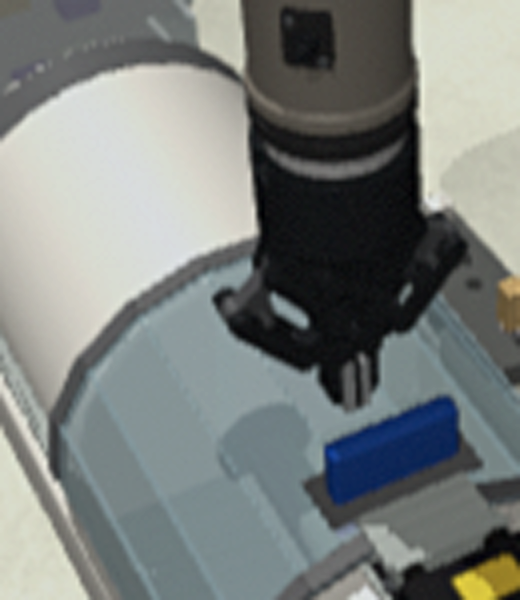

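View pics/t13.png

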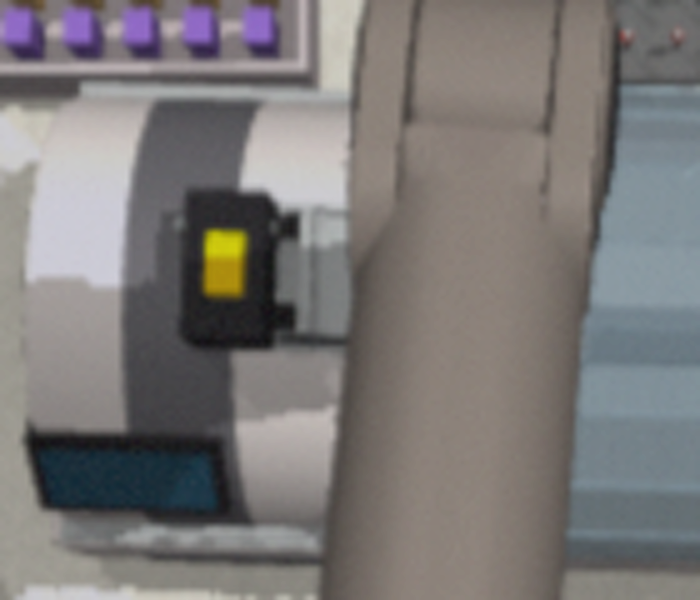

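Call:
carry_out(increments=[[-0.02,0,-0.08,0,0,0,-1],[-0.04,0,-0.18,0,0,0,-1],[-0.1,0,-0.28,0,0,0,-1],[-0.2,-0.04,-0.36,0,0,0,-1],[-0.3,-0.08,-0.4,0,0,0,-1]])

```text
time_s: 19.28
tool_pos: [625.2, -39.8, 406.7]
ee_rot: [[0.043, 0.999, 0.004], [0.999, -0.043, -0.0], [0.0, 0.004, -1.0]]
ft_force: [1.4, -1.6, 0.3]
gripper_width: -0.1
```

Call:
carry_out(increments=[[-0.1,-0.02,0,0,0,0,-1],[-0.2,-0.04,0,0,0,0,-1],[-0.32,-0.06,0,0,0,0,-1],[-0.44,-0.08,0,0,0,0,-1],[-0.55,-0.1,0,0,0,0,-1]])

```text
time_s: 19.7
tool_pos: [585.8, -205.1, 403.7]
ee_rot: [[0.046, 0.999, -0.001], [0.999, -0.046, 0.0], [0.0, -0.001, -1.0]]
ft_force: [0.4, -0.5, 0.5]
gripper_width: 0.2
```

Call:
carry_out(increments=[[0,0,0,0,0,0,-1],[0,0,0,0,0,0,-1],[0,0,0,0,0,0,-1]])

```text
time_s: 19.95
tool_pos: [586.8, -202.6, 403.3]
ee_rot: [[0.046, 0.999, -0.001], [0.999, -0.046, 0.001], [0.001, -0.001, -1.0]]
ft_force: [0.1, -0.3, -0.4]
gripper_width: 0.3
```

```bash
python3 look.py s14 scene 200 130 330 270 4; python3 look.py t14 top 200 80 440 250 3
python3 - <<'E'
from h import *
from rig import bot
s=bot.state();print(s['time_s'],s['tool_pos'],s['ft_force'],np.abs(s['qvel']).max())
for n,z in(("s14","scene"),("t14","top")):
    d=dict(np.load(n+".npz"))
    for nm,p in(("block top",(652.8,38.3,194)),("home bottom",(652.8,38.3,156))): print(n,nm,proj(d,p))
E
```

```text
20.05 [ 587.294 -201.279  403.141] [ 0.071  0.304 -0.043] 0.4557577974319696
s14 block top [285.738 219.719]
s14 home bottom [286.408 230.523]
t14 block top [309.082 139.948]
t14 home bottom [309.501 142.459]
```

View pics/s14.png

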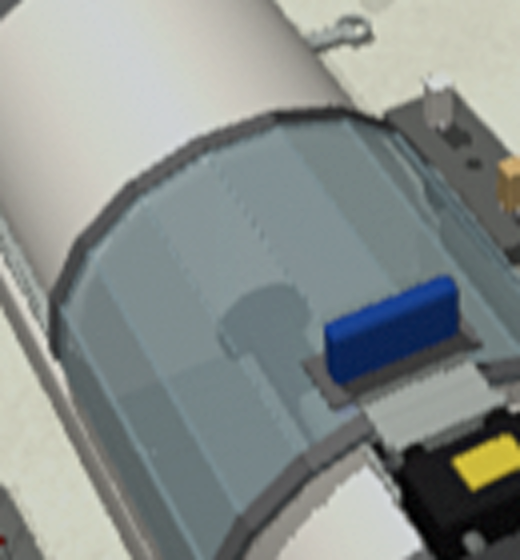

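View pics/t14.png

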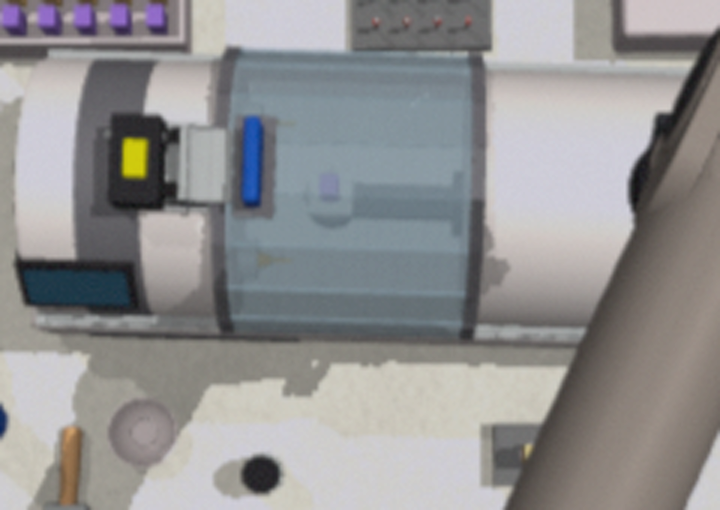

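```bash
python3 -c "
from rig import bot
print(bot.sign_off())"
```

```text
the job is handed in; nothing more can be done
None
```

The lilac block is in the chuck with its mandrel home, the hood is latched shut over it, and I handed the job in at about 20 s of the 67 s.

- **Block:** It went into the chuck with almost no force until the flange met the collar. That was at the expected height: TCP at 174 mm, about 4 N upward. The pictures show it upright on the collar before the hood closed. Through the shut hood, from above, it is still in the same place.
- **Hood:** I pushed the grip gently with closed fingers. The latch spring began to resist about 32 mm before the click, and the push climbed to 15.1 N. Then the hood jumped about 4 mm and the push fell to 8.5 N, which I took as the click. The last reading before I backed off was 10.1 N, well short of ramming.
- **After letting go:** Pictures taken during and after the retreat show the hood still shut, with its tongue at the latch head and the arm clear of everything. No contact force was left on the tool.
- **Other things:** The arm never touched the other blocks or the loose things. The jar, brush, dish and spanner that I can see in the last pictures look unmoved, but I did not measure them. I did not check the spray can again.

**Readings that disagreed:**
- The two cameras put the chuck 1 to 2 mm apart, which is within their calibration. I aimed between them.
- The push peak read about 1 N above the stated 10 to 14 N, which is about the force reading's noise.
- The grip opening read about 17 mm on the 18 mm block.

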